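# Hover the socket cover over its flange

### The arm

A 6-joint arm with a two-finger parallel gripper is mounted at the origin on the work surface. World frame = base frame: x ahead of the robot, y to its left, z up, the work surface at z = 0. Lengths are in m, angles in degrees, forces in N, time in s.
With the tool pointing down it reaches from about 0.4 to 0.825 m from the base axis. Payload 7 kg.
Tool frame: the origin (TCP) lies midway between the tips of the shut fingers; the grasp point (between the pads) lies 19 mm behind it; z points along the fingers, y is the line along which they close (so a half turn about z gives the same grasp; the last joint's range is limited). The gripper opens to 88 mm and grips with 3 to 60 N. Pads are 19 mm wide; open, the fingers measure 130 mm over their backs; the gripper's body (78 mm by 193 mm) begins 47 mm behind the grasp point.
Start: joints at [81.251, 20.546, 0.682, 0, -70.136, -16.507], TCP at [0.288, 0.61, 0.187] pointing down, gripper open.
Joint ranges: [-176.03, 176.03], [-82.01, 121.73], [-58.28, 71.71], [-173.87, 95.51], [-174.79, -0.11], [-173.66, 173.66]. Speed limits (degrees/s): [136.94, 136.94, 172.46, 180, 180, 180].

### API

Orientations are given as [roll, pitch, yaw] about the fixed x, y, z axes, in that order (R = Rz(yaw) Ry(pitch) Rx(roll)).
In Python, from plant import telemetry, viewer, workorder gives the robot as it stands. The module is installed in compiled form; this text tells all that it offers.
- The arm moves only by the tool carry_out, never from a script. Its argument "rows" is a list of rows, each a list of 6 numbers: the shift along the tool's x, y, z in m, then the turn, a rotation vector about the tool's x, y, z in rad. In form: [[tx, ty, tz, ax, ay, az], ...]. A call has 1 to 8 rows; each row is the pose to reach, as a shift and turn from the pose commanded when the call began, along the tool's axes at that moment; what a row does not reach only later rows make up. A row lasts 1/8 s, in which the tool goes at most 62.5 mm and 10.7 degrees, less where a joint would pass 70% of its speed; a pose out of reach is approached as far as the arm can. A call with a gripper value outside its range is refused whole. "grip" is the gripper's target within -1 to 1 (fully open at 1, half-way at 0, shut at -1), set as the call begins (left out, the last holds). The fingers move at their own pace and stop on an object; the grip force is fixed at half the most. Time passes only in rows, so rows that repeat a pose let the fingers close. It gives the time, the measured TCP pose, the force, the opening and the grip force at its end, in the units of the state.
- telemetry.get_obs(): the state, without advancing time (a new reading comes with each control period).
- viewer.snapshot(name): name is "scene" or "top" or "wrist"; returns the picture (400x640x3 uint8, red, green, blue); there is no depth.
- viewer.camera_info(name): a dict with "intrinsics" (3x3 intrinsics, pixels), "extrinsics" (4x4, takes a point from camera to world coordinates); the wrist camera has in their place "tool_from_camera" (4x4, takes a point from camera to tool coordinates, whose origin is the TCP and whose axes are the flange's). Camera axes: x right, y down, z forward; pixel columns grow to the right and rows downward; lengths in m; the calibration is good to about 2 mm. The wrist camera is an equidistant fisheye: a pixel r from the principal point sees the ray r / f radians off the axis. A picture is of the moment at which its call begins: read the wrist's pose just before it. camera_info takes no time and is no camera call.
- workorder.close_job(): hands the job in; it is judged then, once.
The state is a dict: "clock": time; "joint_pos": joint angles; "qvel": joint speeds; "tau": joint torques, N m; "tool_pos": TCP position; "orientation": TCP orientation; "force": force on the tool from outside, world axes, zero at the start; "moment": the same for the moment, N m; "opening": finger opening in m; "gripper_force": force on a finger pad.
Only numpy, scipy, OpenCV 4.12 (cv2) and the standard library are available. Lean on these libraries where they do the work, as an engineer would, in place of code of your own. Each camera call takes 0.05 s, during which the arm holds its last target. There are 200 camera calls.

### The job

Pick up the aluminium cover plate by its grip and set it lightly down on the steel mounting flange in the crate's top, its three holes over the three threaded holes, to feel where it seats. Then raise it about one centimetre off the flange and finish still holding it there, level, still and with all three holes lined up, so that someone else can start the screws. Never press hard, and leave the tin and the controller where they are.

Things in the scene. Friction and masses are not known exactly. Their poses are not given: they have to be found in the camera images.
- crate: light rubberwood crate lying on its side, fixed during the work, 260 (x) x 660 (y) x 180 mm high; origin under its centre on the table, x away from the robot, z up. Its flat, level top, 180 mm above the origin, carries the flange, the plate, the tin and the controller. Its open mouth faces +x, away from the robot
- flange: steel flange on a rubber seal in the crate's top, 130 (its x) x 90 (its y) mm, 50 x 45 mm socket well in its middle. Origin on the seal's hidden underside, 34 mm below the flat, level top face, z up. The face stands 10 to 20 mm proud of the crate, varying; pushed by over 1.5 N it gives 3 N per mm, up to 5 mm, and springs back. Three 8 mm threaded holes as listed
- thread0 (a point): mouth of one of the pair of threaded holes at the +x end of the flange's top face, at (50, 30, 34) mm in the flange's frame
- thread1 (a point): mouth of one of the pair of threaded holes at the +x end of the flange's top face, at (50, -30, 34) mm in the flange's frame
- thread2 (a point): mouth of the single threaded hole mid the -x end of the flange's top face, at (-50, 0, 34) mm in the flange's frame
- plate: loose aluminium cover plate, 0.18 to 0.33 kg, lying grip up on the crate's top. 130 (its x) x 90 (its y) x 5 mm; origin at the centre of its underside, z up. Central black grip block 50 mm long (x), 16 mm wide (y), 5 to 38 mm above the underside: pinch it across the 16 mm. Three 14 mm through holes: a pair at its +x end, one mid its -x end; it fits one way only (plate x along flange x)
- hole0 (a point): centre of a plate hole at the underside, at (50, 30, 0) mm in the plate's frame; belongs over thread0
- hole1 (a point): centre of a plate hole at the underside, at (50, -30, 0) mm in the plate's frame; belongs over thread1
- hole2 (a point): centre of the plate's single hole at the underside, at (-50, 0, 0) mm in the plate's frame; belongs over thread2
- tin: loose round stainless steel tin with closed lid, 84 mm across, 50 mm high, standing near one end of the crate's top; origin at the centre of its underside. Leave alone
- controller: loose orange game controller, 140 (x) x 88 (y) x 46 mm high with its thumb sticks, lying near the other end of the crate's top; origin at its middle on the underside. Leave alone
Not all that is in view belongs to the job. Leave any blue or red look-alike of the plate alone.

How it is judged:
By the outcome, as a careful person would: the job done as asked, in the order asked, and still so for the second after the job is handed in, while the arm keeps its last pose, push and grip.
It also fails if it takes over 48 s, if anything falls off the work surface, if the arm or the gripper's body presses on something with over 40 N, if the wrist force passes 120 N, or if a joint passes its speed limit or range.

## Working session

There is one attempt and no reset: what is moved stays moved. The work goes in short steps, Python scripts to look and compute and a tool call to move; the robot and the scene stay as the last step left them, time stands still between calls to the robot, and variables do not carry over. Pictures are saved under pics/ and viewed, at most 10 in all, crops included, and the job is handed in when it is done.

Besides the shell and the picture viewer there is one more tool, called after "Request:" as name(argument=value, ...) on one line, values as JSON. carry_out: Moves the arm, as the interface text tells. Its arguments: {"type":"object","properties":{"rows":{"type":"array"},"grip":{"type":"number"}},"required":["rows"]}

```bash
mkdir -p pics; python3 - <<'E'
from plant import telemetry, viewer
import cv2
print(telemetry.get_obs())
for n in("scene","top","wrist"):
    im=viewer.snapshot(n); cv2.imwrite(f"pics/{n}0.png",im[:,:,::-1]); print(n,viewer.camera_info(n))
E
```

```text
{'clock': 0.0, 'joint_pos': array([ 8.12511348e+01,  2.05912614e+01,  6.32578662e-01, -2.03274322e-02,
       -7.01355113e+01, -1.65074697e+01]), 'qvel': array([ 0.07228285,  0.00074083, -0.09805421,  0.03085538, -0.06753658,
       -0.01869129]), 'tau': array([ 1.88911377e-03, -5.82719994e+01,  2.93042582e+01,  6.99693426e+00,
        6.73938019e-03, -1.76447916e-04]), 'tool_pos': array([0.28778509, 0.60995166, 0.18591497]), 'orientation': array([ 1.79904258e+02, -8.44562810e-03, -2.52632508e+01]), 'force': array([-0.14586619, -0.79372851,  0.31517275]), 'moment': array([-0.02887075, -0.0510422 , -0.02916232]), 'gripper_force': 0.0, 'opening': 0.08785915710129527}
scene {'intrinsics': array([[520.16601737,   0.        , 318.49085559],
       [  0.        , 520.16601737, 194.63068749],
       [  0.        ,   0.        ,   1.        ]]), 'extrinsics': array([[-0.73218954,  0.49301262, -0.46993301,  1.24203957],
       [ 0.68109597,  0.52735488, -0.50794203,  0.69277699],
       [-0.00260036, -0.69197932, -0.72191264,  1.19169403],
       [ 0.        ,  0.        ,  0.        ,  1.   
[... 281 characters left out ...]
0.0147423 ,  0.0071489 , -0.04512317],
       [-0.00940985, -0.15950933, -0.98715157,  1.44403294],
       [ 0.        ,  0.        ,  0.        ,  1.        ]])}
wrist {'intrinsics': array([[309.70691629,   0.        , 315.13984015],
       [  0.        , 309.70691629, 203.59924509],
       [  0.        ,   0.        ,   1.        ]]), 'tool_from_camera': array([[ 2.52102472e-04, -9.59798109e-01, -2.80691157e-01,
         7.66069748e-02],
       [ 9.99999639e-01,  1.43164748e-05,  8.49194745e-04,
        -1.39310560e-04],
       [-8.11037003e-04, -2.80691270e-01,  9.59797767e-01,
        -1.97872868e-01],
       [ 0.00000000e+00,  0.00000000e+00,  0.00000000e+00,
         1.00000000e+00]])}
```

View pics/top0.png

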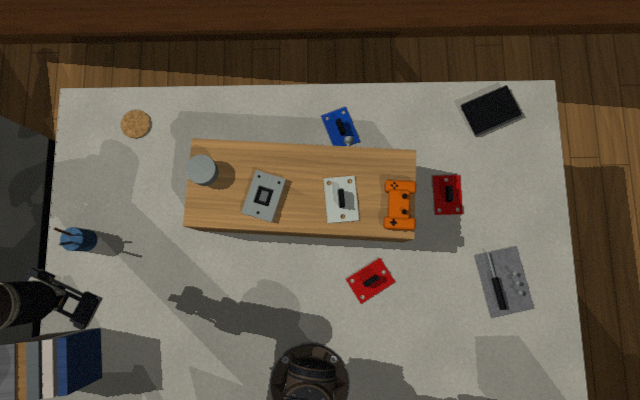

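View pics/scene0.png

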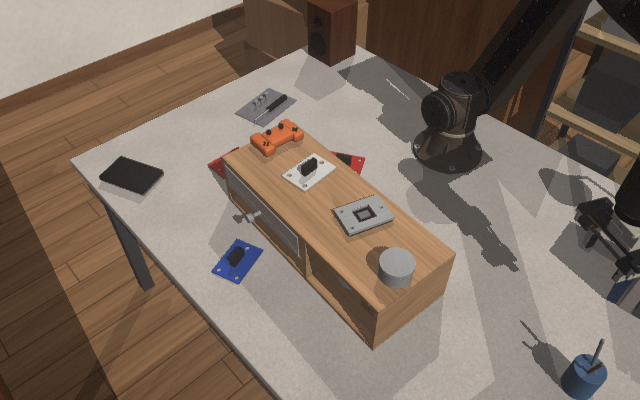

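Top view: the aluminium plate on the crate is at (341,199). Look-alikes are blue at (341,127), red at (448,195) and red at (371,281), all off the crate. The flange is at (264,196), the tin at (201,170) and the controller at (400,206). I choose (341,199), since it is pale metal and lies on the crate's top, and check it in a close crop.

```bash
cat > h.py <<'E'
import numpy as np, cv2
from scipy.spatial.transform import Rotation as R
from plant import telemetry, viewer
def ray_fixed(n,uv):
    c=viewer.camera_info(n);K=c["intrinsics"];T=c["extrinsics"]
    uv=np.atleast_2d(uv).astype(float)
    d=np.c_[(uv-K[:2,2])/K[0,0],np.ones(len(uv))]@T[:3,:3].T
    return T[:3,3],d
def toolT(o):
    T=np.eye(4);T[:3,:3]=R.from_euler('xyz',o["orientation"],degrees=True).as_matrix();T[:3,3]=o["tool_pos"];return T
def ray_wrist(o,uv):
    c=viewer.camera_info("wrist");K=c["intrinsics"];T=toolT(o)@c["tool_from_camera"]
    uv=np.atleast_2d(uv).astype(float);p=(uv-K[:2,2])/K[0,0];r=np.linalg.norm(p,axis=1,keepdims=True)
    d=np.c_[p/np.maximum(r,1e-9)*np.sin(r),np.cos(r)]@T[:3,:3].T
    return T[:3,3],d
def onz(cd,z):
    c,d=cd;return c+d*((z-c[2])/d[:,2])[:,None]
E
python3 - <<'E'
from h import *
im=cv2.imread("pics/top0.png")
cv2.imwrite("pics/crop1.png",cv2.resize(im[160:235,235:365],None,fx=6,fy=6,interpolation=cv2.INTER_CUBIC))
print(onz(ray_fixed("top",[[341,199],[264,196],[201,170],[400,206]]),.19).round(3))
print("crate",onz(ray_fixed("top",[[191,140],[416,151],[414,239],[184,227]]),.18).round(3))
E
```

```text
[[ 0.546 -0.099  0.19 ]
 [ 0.558  0.121  0.19 ]
 [ 0.637  0.303  0.19 ]
 [ 0.523 -0.266  0.19 ]]
crate [[ 0.73   0.338  0.18 ]
 [ 0.686 -0.321  0.18 ]
 [ 0.43  -0.303  0.18 ]
 [ 0.473  0.35   0.18 ]]
```

View pics/crop1.png

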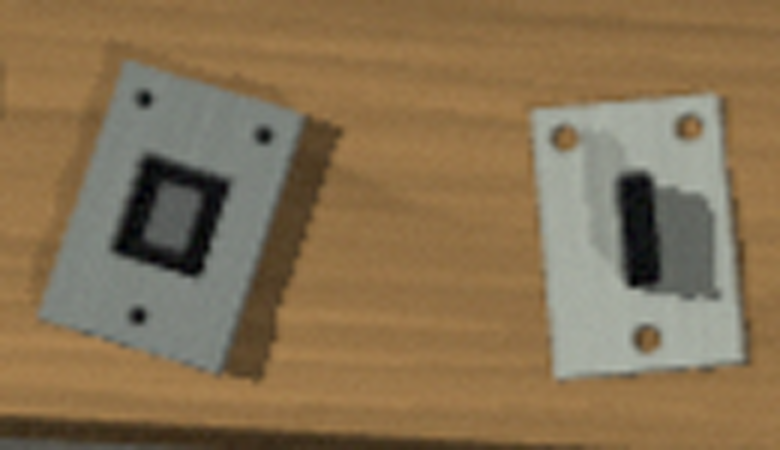

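The crop shows the aluminium plate with its grip up: a pair of holes at (564,137) and (689,126), and the single hole at (647,339). The flange threads are at (144,98), (264,135) and (138,316). Both pairs lie on the far (+x) side, so the choice is right.

```bash
cat >> h.py <<'E'
def frame(P,name=""):
    # P: hole0(+y),hole1(-y),hole2 ; returns centre xy, yaw
    m=(P[0]+P[1])/2; c=(m+P[2])/2; x=m-P[2]
    print(name,"c",c.round(4),"yaw",np.degrees(np.arctan2(x[1],x[0])).round(2),"pairyaw",np.degrees(np.arctan2(*(P[0]-P[1])[[1,0]])).round(2)-90,"len",np.linalg.norm(x).round(4),"pair",np.linalg.norm(P[0]-P[1]).round(4))
    return c,np.arctan2(x[1],x[0])
E
python3 - <<'E'
from h import *
f=lambda a:np.array([235,160])+(np.array(a)+.5)/6-.5
P=onz(ray_fixed("top",f([[564,137],[689,126],[647,339]])),.1825)
F=onz(ray_fixed("top",f([[144,98],[264,135],[138,316]])),.195)
cp,yp=frame(P,"plate");cf,yf=frame(F,"flange")
o=telemetry.get_obs();T=toolT(o)
# goal A: tool above plate, tool y across plate y, z 0.30
for k in(0,180,):
  y=np.degrees(yp)+k
  Rg=R.from_euler('xyz',[180,0,y],degrees=True)
  print(k,y,(T[:3,:3].T@(np.r_[cp[:2],.32]-T[:3,3])).round(4),(R.from_matrix(T[:3,:3]).inv()*Rg).as_rotvec().round(4))
print(o["joint_pos"][5])
E
```

```text
plate c [ 0.5479 -0.0985  0.1825] yaw 4.36 pairyaw 4.25 len 0.1007 pair 0.0604
flange c [0.5584 0.1227 0.195 ] yaw -17.83 pairyaw -18.189999999999998 len 0.1002 pair 0.0604
0 4.361787758058598 [ 0.5376  0.53   -0.1331] [ 1.300e-03  2.000e-04 -5.169e-01]
180 184.3617877580586 [ 0.5376  0.53   -0.1331] [ 2.0000e-04 -1.7000e-03  2.6247e+00]
-16.503943177123347
```

Request:
carry_out(rows=[[0.043, 0.037, -0.02, 0, 0, -0.1], [0.086, 0.074, -0.04, 0, 0, -0.2], [0.13, 0.112, -0.06, 0, 0, -0.3], [0.174, 0.15, -0.08, 0, 0, -0.4], [0.218, 0.19, -0.1, 0, 0, -0.517], [0.262, 0.229, -0.12, 0, 0, -0.517], [0.306, 0.268, -0.134, 0, 0, -0.517], [0.352, 0.308, -0.134, 0, 0, -0.517]], grip=1)

```text
clock: 1.15
tool_pos: [0.4757, 0.1802, 0.3223]
orientation: [-179.9, -0.1, 4.4]
force: [1.2, 0.0, -1.0]
opening: 0.0878
gripper_force: 0.0
```

Request:
carry_out(rows=[[0.02, 0.055, 0, 0, 0, 0], [0.04, 0.11, 0, 0, 0, 0], [0.061, 0.165, 0, 0, 0, 0], [0.061, 0.175, 0, 0, 0, 0], [0.061, 0.175, 0, 0, 0, 0]])

```text
clock: 1.78
tool_pos: [0.5489, 0.0113, 0.3205]
orientation: [-180.0, 0.0, 4.3]
force: [0.4, 0.1, -0.1]
opening: 0.0878
gripper_force: 0.0
```

```bash
python3 - <<'E'
from h import *
o=telemetry.get_obs();print(o["tool_pos"],o["orientation"],o["qvel"].round(2),o["force"])
im=viewer.snapshot("wrist")[:,:,::-1]; cv2.imwrite("pics/w1.png",im)
import pickle;pickle.dump(o,open("w1.pkl","wb"))
E
```

```text
[0.54887717 0.01127285 0.32052792] [-1.79998599e+02  3.96621757e-02  4.26213414e+00] [ 2.13 -0.58 -0.18 -0.12  0.09 -0.52] [ 0.4012059   0.08460778 -0.0736986 ]
```

View pics/w1.png

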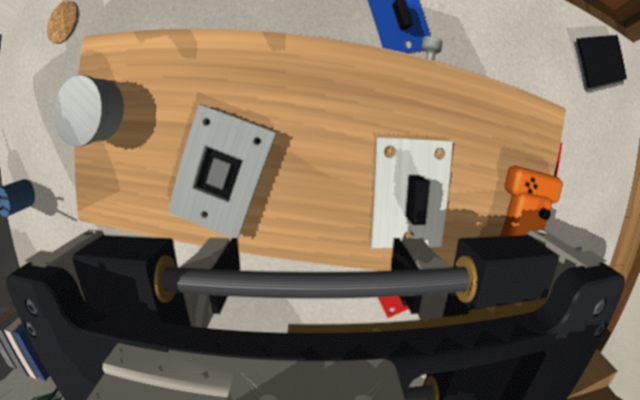

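Wrist view: flange threads at (207,122), (257,141) and (204,213). Plate holes are at (390,152) and (440,154), with the single one near (409,236) partly behind a finger.

```bash
cat >> h.py <<'E'
def blob(im,uv,r,lo,hi,sat=None):
    # centroid of pixels near uv whose gray (or saturation) lies in range, comp nearest
    u,v=map(int,uv);c=im[v-r:v+r+1,u-r:u+r+1]
    c=cv2.resize(c,None,fx=8,fy=8,interpolation=cv2.INTER_CUBIC)
    g=cv2.cvtColor(c,cv2.COLOR_BGR2HSV)[:,:,1] if sat else cv2.cvtColor(c,cv2.COLOR_BGR2GRAY)
    m=((g>=lo)&(g<=hi)).astype(np.uint8)
    n,l,s,ce=cv2.connectedComponentsWithStats(m)
    if n<2:return None
    k=1+np.argmin(np.linalg.norm(ce[1:]-c.shape[0]/2,axis=1)+1e3*(s[1:,4]<60))
    return np.array([u-r,v-r])+(ce[k]+.5)/8-.5,s[k]/8
E
python3 - <<'E'
from h import *
import pickle
o=pickle.load(open("w1.pkl","rb"));im=cv2.imread("pics/w1.png")
F=[blob(im,p,9,0,75) for p in[(207,122),(257,141),(204,213)]]
P=[blob(im,p,10,70,255,True) for p in[(390,152),(440,154)]]
for q in F+P:print(q)
top=cv2.imread("pics/top0.png");f=lambda a:np.array([235,160])+(np.array(a)+.5)/6-.5
uF=np.array([q[0] for q in F]);uP=np.array([q[0] for q in P])
A=ray_wrist(o,uF);B=ray_fixed("top",f([[144,98],[264,135],[138,316]]))
for z in(.19,.195,.20):
    print(z,(onz(A,z)-onz(B,z))[:,:2].round(4).tolist()); frame(onz(A,z),"flange")
Q=onz(ray_wrist(o,uP),.1825);print(Q,np.linalg.norm(Q[0]-Q[1]),"yaw",np.degrees(np.arctan2(*(Q[0]-Q[1])[[1,0]]))-90)
print("top",onz(ray_fixed("top",f([[564,137],[689,126],[647,339]])),.1825))
E
```

```text
(array([206.25058411, 121.49419782]), array([  5.875,   6.125,   5.625,   5.625, 200.625]))
(array([256.83262032, 140.58435829]), array([  6.375,   5.875,   6.125,   6.25 , 233.75 ]))
(array([204.23922782, 213.89963737]), array([  7.375,   8.   ,   4.875,   4.75 , 146.5  ]))
(array([389.34941746, 151.07459526]), array([  4.875,   4.   ,   9.875,  11.125, 667.875]))
(array([439.01002589, 152.92806387]), array([  5.25 ,   4.25 ,   8.5  ,  10.375, 543.125]))
0.19 [[-0.003, -0.002], [-0.003, -0.0024], [-0.0042, -0.0013]]
flange c [0.5556 0.1216 0.19  ] yaw -18.11 pairyaw -18.049999999999997 len 0.102 pair 0.0611
0.195 [[-0.0018, -0.003], [-0.0016, -0.0028], [-0.0018, -0.0024]]
flange c [0.5567 0.12   0.195 ] yaw -18.11 pairyaw -18.049999999999997 len 0.1004 pair 0.0602
0.2 [[-0.0006, -0.0041], [-0.0002, -0.0033], [0.0006, -0.0035]]
flange c [0.5577 0.1184 0.2   ] yaw -18.11 pairyaw -18.049999999999997 len 0.0989 pair 0.0592
[[ 0.59363169 -0.06826561  0.1825    ]
 [ 0.59809469 -0.12808953  0.1825    ]] 0.05999016136374522 yaw 4.266497318565257
top [[ 0.59589781 -0.06454874  0.1825    ]
 [ 0.60036624 -0.12474824  0.1825    ]
 [ 0.49773454 -0.10230631  0.1825    ]]
```

Request:
carry_out(rows=[[-0.005, 0.05, 0.02, 0, 0, 0], [-0.011, 0.1, 0.04, 0, 0, 0], [-0.011, 0.113, 0.07, 0, 0, 0], [-0.011, 0.113, 0.08, 0, 0, 0], [-0.011, 0.113, 0.08, 0, 0, 0]])

```text
clock: 2.45
tool_pos: [0.5467, -0.1003, 0.2409]
orientation: [180.0, 0.0, 4.5]
force: [-0.1, 0.8, 1.4]
opening: 0.0877
gripper_force: 0.0
```

```bash
python3 - <<'E'
from h import *
o=telemetry.get_obs();print(o["tool_pos"],o["orientation"],o["qvel"].round(2),o["force"])
im=viewer.snapshot("wrist")[:,:,::-1].copy(); cv2.imwrite("pics/w2.png",im)
import pickle;pickle.dump(o,open("w2.pkl","wb"))
E
```

```text
[ 0.54665761 -0.10034681  0.2408837 ] [1.79994524e+02 2.96145020e-02 4.46127472e+00] [ 0.16 -0.74  1.73  0.5  -0.64  0.25] [-0.05011626  0.75499122  1.3539276 ]
```

View pics/w2.png

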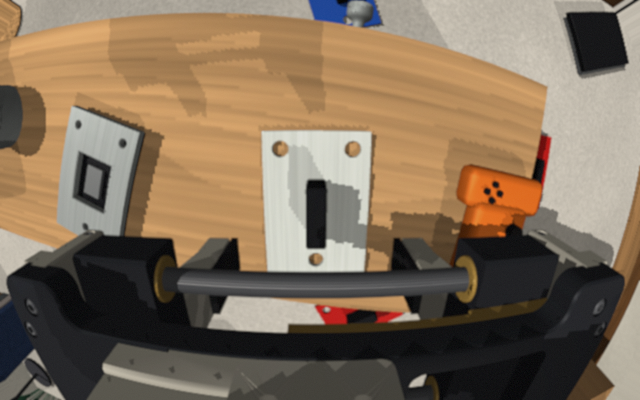

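The grip at (316,214) is centred between the fingers. The holes are at (280,149), (353,149) and (316,259).

```bash
python3 - <<'E'
from h import *
import pickle
o=pickle.load(open("w2.pkl","rb"));im=cv2.imread("pics/w2.png")
P=[blob(im,p,12,70,255,True) for p in[(280,149),(353,149),(316,259)]]
for q in P:print(q)
c,y=frame(onz(ray_wrist(o,np.array([q[0] for q in P])),.1825),"plate")
T=toolT(o);print((T[:3,:3].T@(np.r_[c[:2],.189]-T[:3,3])).round(4))
E
```

```text
(array([280.15989879, 148.24266861]), array([   5.125,    4.375,   15.125,   14.75 , 1386.375]))
(array([352.39263758, 148.62494858]), array([   4.5  ,    4.75 ,   14.625,   14.875, 1367.375]))
(array([315.5601422, 258.4246509]), array([  5.5  ,   6.625,  13.   ,  10.875, 854.875]))
plate c [ 0.5459 -0.1016  0.1825] yaw 4.15 pairyaw 4.189999999999998 len 0.1003 pair 0.06
[-0.0009  0.0011  0.0519]
```

Request:
carry_out(rows=[[-0.001, 0, 0.025, 0, 0, 0], [-0.001, 0, 0.045, 0, 0, 0], [-0.001, 0, 0.051, 0, 0, 0], [-0.001, 0, 0.051, 0, 0, 0]])

```text
clock: 3.0
tool_pos: [0.5463, -0.1012, 0.1907]
orientation: [180.0, -0.1, 4.4]
force: [-0.1, -0.6, 0.1]
opening: 0.088
gripper_force: 0.0
```

Request:
carry_out(rows=[[0, 0, 0, 0, 0, 0], [0, 0, 0, 0, 0, 0], [0, 0, 0, 0, 0, 0], [0, 0, 0, 0, 0, 0], [0, 0, 0, 0, 0, 0], [0, 0, 0, 0, 0, 0], [0, 0, 0, 0, 0, 0], [0, 0, 0, 0, 0, 0]], grip=-1)

```text
clock: 4.0
tool_pos: [0.5457, -0.1017, 0.1899]
orientation: [180.0, 0.0, 4.4]
force: [0.4, -0.6, 0.1]
opening: 0.0131
gripper_force: 0.0
```

Request:
carry_out(rows=[[0, 0, 0, 0, 0, 0], [0, 0, 0, 0, 0, 0]])

```text
clock: 4.25
tool_pos: [0.5457, -0.1017, 0.1899]
orientation: [180.0, 0.0, 4.4]
force: [-1.0, -0.1, -0.0]
opening: 0.0009
gripper_force: 0.0
```

```bash
python3 - <<'E'
from h import *
o=telemetry.get_obs();print(o["tool_pos"],o["opening"],o["gripper_force"],o["force"])
im=viewer.snapshot("wrist")[:,:,::-1].copy(); cv2.imwrite("pics/w3.png",im)
E
```

```text
[ 0.54572421 -0.10171385  0.18985679] 0.0008553814044906028 0.0 [-0.99945112 -0.06340667 -0.0270054 ]
```

View pics/w3.png

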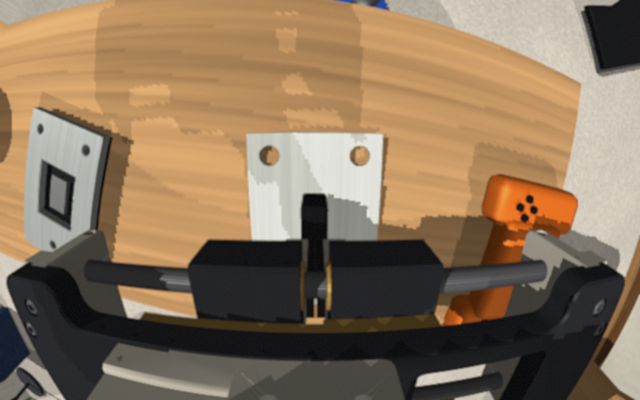

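The grip seems to end at row ~250 between two grey slivers at (306,255) and (324,255), yet the opening reads 0. I zoom in to see whether the fingers missed.

```bash
python3 - <<'E'
import cv2
im=cv2.imread("pics/w3.png")[180:340,230:400]
im=cv2.convertScaleAbs(im,alpha=2.2,beta=15)
cv2.imwrite("pics/w3c.png",cv2.resize(im,None,fx=3.7,fy=3.7,interpolation=cv2.INTER_CUBIC))
E
```

```text
(no output)
```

View pics/w3c.png

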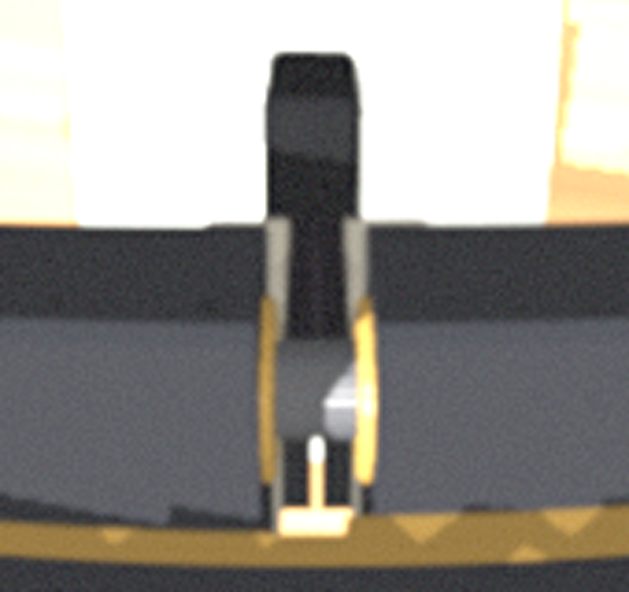

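The fingers are shut and end at row 238 above the grip's top. From the open-finger view (w2), the tips lie near z = −40 mm in the tool frame (x +9.9 mm fits the pad edge), so they closed over the grip. I open half-way and re-measure the tips before going lower.

Request:
carry_out(rows=[[0, 0, 0, 0, 0, 0], [0, 0, 0, 0, 0, 0], [0, 0, 0, 0, 0, 0], [0, 0, 0, 0, 0, 0], [0, 0, 0, 0, 0, 0], [0, 0, 0, 0, 0, 0]], grip=0)

```text
clock: 5.05
tool_pos: [0.5457, -0.1017, 0.1898]
orientation: [-180.0, 0.0, 4.4]
force: [-0.2, 1.1, -0.4]
opening: 0.0436
gripper_force: 0.0
```

```bash
python3 - <<'E'
from h import *
o=telemetry.get_obs();print(o["tool_pos"],o["opening"],o["gripper_force"],o["force"])
im=viewer.snapshot("wrist")[:,:,::-1].copy(); cv2.imwrite("pics/w4.png",im)
sc=viewer.snapshot("scene")[:,:,::-1].copy(); cv2.imwrite("pics/s4.png",sc)
a=cv2.resize(cv2.convertScaleAbs(im[170:340,220:410],alpha=1.8,beta=15),None,fx=3,fy=3,interpolation=cv2.INTER_CUBIC)
# scene crop around plate
c=viewer.camera_info("scene");T=np.linalg.inv(c["extrinsics"]);p=T[:3,:3]@[.546,-.102,.2]+T[:3,3];uv=(c["intrinsics"]@p/p[2])[:2].astype(int);print(uv)
b=sc[uv[1]-70:uv[1]+40,max(uv[0]-35,0):uv[0]+35];b=cv2.resize(cv2.convertScaleAbs(b,alpha=1.5,beta=10),None,fx=510/110*.7,fy=510/110,interpolation=cv2.INTER_CUBIC)
b=cv2.resize(b,(225,510));cv2.imwrite("pics/c4.png",np.hstack([a,b]))
E
```

```text
[ 0.54572465 -0.10170413  0.18984993] 0.04363547376393623 0.0 [-0.16529249  1.09700779 -0.38416895]
[308 167]
```

View pics/c4.png

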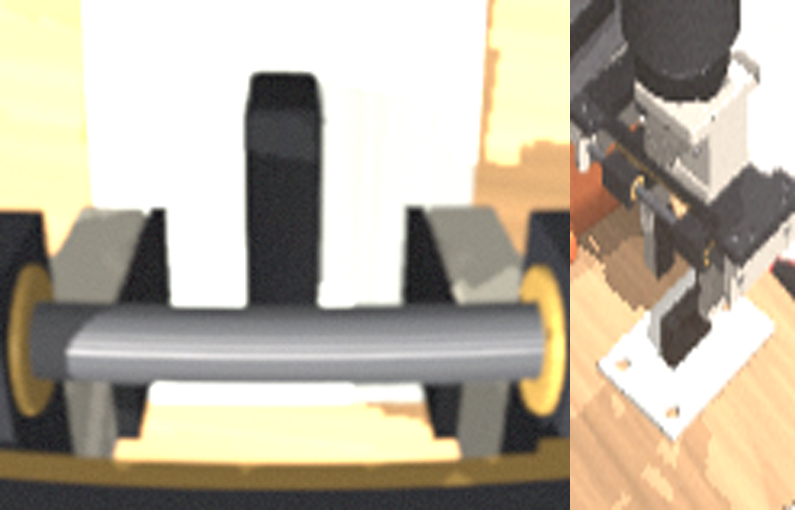

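Left crop: the fingertips end at rows ~210 either side of the grip. Right crop (scene view): the tips hang just about at the height of the grip's top. Both agree that the tips are about 40 mm short of the stated TCP. I lower in small steps, watching the force.

Request:
carry_out(rows=[[0, 0, 0.005, 0, 0, 0], [0, 0, 0.01, 0, 0, 0], [0, 0, 0.015, 0, 0, 0], [0, 0, 0.015, 0, 0, 0]])

```text
clock: 5.65
tool_pos: [0.5453, -0.1018, 0.1742]
orientation: [180.0, 0.1, 4.4]
force: [-0.7, 0.4, 0.7]
opening: 0.0435
gripper_force: 0.0
```

Request:
carry_out(rows=[[0, 0, 0.004, 0, 0, 0], [0, 0, 0.008, 0, 0, 0], [0, 0, 0.011, 0, 0, 0], [0, 0, 0.011, 0, 0, 0]])

```text
clock: 6.15
tool_pos: [0.5455, -0.1018, 0.1635]
orientation: [180.0, 0.0, 4.4]
force: [0.1, 0.9, 0.8]
opening: 0.0436
gripper_force: 0.0
```

```bash
python3 - <<'E'
from h import *
o=telemetry.get_obs();print(o["tool_pos"],o["opening"],o["gripper_force"],o["force"])
im=viewer.snapshot("wrist")[:,:,::-1].copy(); cv2.imwrite("pics/w5.png",im)
sc=viewer.snapshot("scene")[:,:,::-1].copy(); cv2.imwrite("pics/s5.png",sc)
a=cv2.resize(cv2.convertScaleAbs(im[170:340,220:410],alpha=1.8,beta=15),None,fx=2.4,fy=2.4,interpolation=cv2.INTER_CUBIC)
b=sc[110:210,260:350];b=cv2.resize(cv2.convertScaleAbs(b,alpha=1.8,beta=10),(340,408),interpolation=cv2.INTER_CUBIC)
cv2.imwrite("pics/c5.png",np.hstack([a,b]))
E
```

```text
[ 0.54551659 -0.10176151  0.16353481] 0.043586473090826645 0.0 [0.09393956 0.88960429 0.78589183]
```

View pics/c5.png

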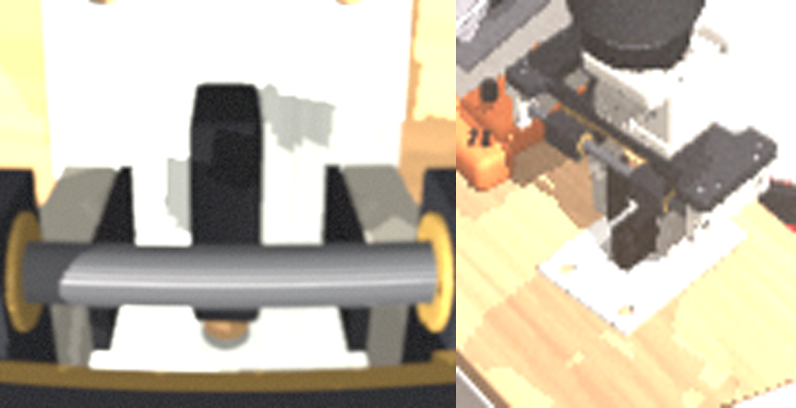

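The reported TCP is now below the crate's top with no contact, which confirms the offset. The grip is between the fingers with about 15 mm of overlap, and the rod is still clear above. I close.

Request:
carry_out(rows=[[0, 0, 0.001, 0, 0, 0], [0, 0, 0.002, 0, 0, 0], [0, 0, 0.002, 0, 0, 0], [0, 0, 0.002, 0, 0, 0], [0, 0, 0.002, 0, 0, 0], [0, 0, 0.002, 0, 0, 0], [0, 0, 0.002, 0, 0, 0]], grip=-1)

```text
clock: 7.12
tool_pos: [0.5457, -0.1017, 0.1618]
orientation: [-180.0, 0.0, 4.4]
force: [0.6, 0.7, 0.5]
opening: 0.0156
gripper_force: 30.0
```

Request:
carry_out(rows=[[0, 0, -0.004, 0, 0, 0], [0, 0, -0.012, 0, 0, 0], [0, 0, -0.025, 0, 0, 0], [0, 0, -0.04, 0, 0, 0], [0, 0, -0.055, 0, 0, 0], [0, 0, -0.06, 0, 0, 0], [0, 0, -0.06, 0, 0, 0], [0, 0, -0.06, 0, 0, 0]])

```text
clock: 8.12
tool_pos: [0.5453, -0.1017, 0.2213]
orientation: [-180.0, 0.1, 4.4]
force: [0.2, -0.3, -2.7]
opening: 0.0157
gripper_force: 30.0
```

```bash
python3 - <<'E'
from h import *
import pickle
o=telemetry.get_obs();print(o["tool_pos"],o["orientation"],o["opening"],o["gripper_force"],o["force"],o["moment"])
im=viewer.snapshot("wrist")[:,:,::-1].copy(); cv2.imwrite("pics/w6.png",im);pickle.dump(o,open("w6.pkl","wb"))
E
```

```text
[ 0.54534699 -0.10169844  0.2212768 ] [-1.79991047e+02  5.62235900e-02  4.35869107e+00] 0.01567022842792456 29.999120235443115 [ 0.20706812 -0.32543623 -2.67884406] [-0.00979959  0.00051652  0.0365098 ]
```

View pics/w6.png

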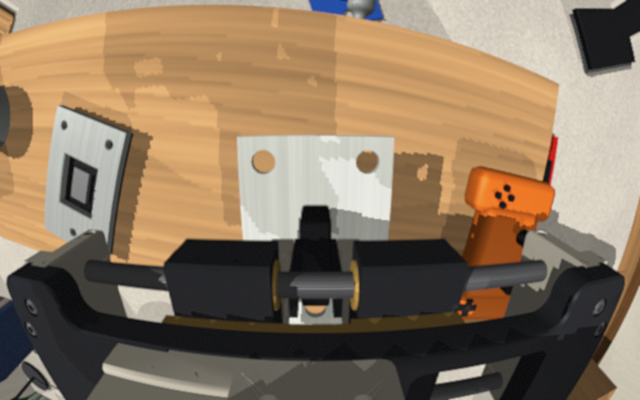

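Held plate: pair of holes at (263,161) and (367,162), flange threads at (64,125), (109,144) and (73,232). The plate looks level. The picture allowance is used up, so from here I measure numerically.

```bash
cat >> h.py <<'E'
def hole_ellipse(im,uv,r):
    # bright/gray aluminium surrounding: hole = saturated wood region
    return blob(im,uv,r,70,255,True)
E
python3 - <<'E'
from h import *
import pickle
o=pickle.load(open("w6.pkl","rb"));im=cv2.imread("pics/w6.png")
T=toolT(o)
P=[blob(im,p,14,75,255,True) for p in[(263,161),(367,162)]]
for q in P:print(q[0],q[1])
W=onz(ray_wrist(o,np.array([q[0] for q in P])),o["tool_pos"][2]+.0207)
L=(W-T[:3,3])@T[:3,:3]
print("tool frame holes",L.round(4),"spacing",np.linalg.norm(L[0]-L[1]),"mid",L.mean(0).round(4),"yaw rel",np.degrees(np.arctan2(L[0,0]-L[1,0],-(L[0,1]-L[1,1]))))
F=[blob(im,p,6,0,70) for p in[(64,125),(109,144),(73,232)]]
u=np.array([q[0] for q in F]);print(u)
for z in(.192,.196,.2):frame(onz(ray_wrist(o,u),z),z)
E
```

```text
[263.26254155 161.09193084] [   3.625    3.375   22.25    22.375 3083.5  ]
[366.62857949 160.81474706] [3.8750e+00 2.3750e+00 2.0625e+01 2.1750e+01 2.7675e+03]
tool frame holes [[ 0.0504 -0.0298 -0.0207]
 [ 0.0506  0.0304 -0.0208]] spacing 0.06011540300445255 mid [ 0.0505  0.0003 -0.0207] yaw rel -0.16447140215861433
[[ 63.87751726 125.24920886]
 [108.95280284 144.60252899]
 [ 72.80897626 231.9870178 ]]
0.192 c [0.5554 0.1242 0.192 ] yaw -18.23 pairyaw -17.840000000000003 len 0.1021 pair 0.0615
0.196 c [0.5566 0.1203 0.196 ] yaw -18.23 pairyaw -17.840000000000003 len 0.1003 pair 0.0604
0.2 c [0.5578 0.1164 0.2   ] yaw -18.23 pairyaw -17.840000000000003 len 0.0985 pair 0.0593
```

Request:
carry_out(rows=[[0.003, -0.02, 0, 0, 0, 0.04], [0.008, -0.06, 0, 0, 0, 0.11], [0.014, -0.11, 0, 0, 0, 0.2], [0.02, -0.16, 0, 0, 0, 0.29], [0.025, -0.2, 0.005, 0, 0, 0.36], [0.0277, -0.22, 0.01, 0, 0, 0.392], [0.0277, -0.22, 0.016, 0, 0, 0.392], [0.0277, -0.22, 0.016, 0, 0, 0.392]])

```text
clock: 9.18
tool_pos: [0.556, 0.1192, 0.2049]
orientation: [179.9, 0.1, -18.1]
force: [-0.3, 0.1, -1.7]
opening: 0.0157
gripper_force: 30.0
```

```bash
cat > look.py <<'E'
from h import *
import pickle,sys
n=sys.argv[1]
o=telemetry.get_obs();print(o["clock"],o["tool_pos"],o["orientation"],o["opening"],o["force"],abs(o["qvel"]).max())
im=viewer.snapshot("wrist")[:,:,::-1].copy(); cv2.imwrite(f"pics/{n}.png",im);pickle.dump(o,open(n+".pkl","wb"))
T=toolT(o);tz=float(sys.argv[2]) if len(sys.argv)>2 else .1965
# predicted positions of plate holes (tool frame), threads seen inside them
Q=[]
for k,p in enumerate([(263,161),(367,161)]):
    c=im[p[1]-14:p[1]+15,p[0]-14:p[0]+15];c=cv2.resize(c,None,fx=8,fy=8,interpolation=cv2.INTER_CUBIC)
    g=cv2.cvtColor(c,cv2.COLOR_BGR2GRAY)
    print("profile row",g[116,::12].tolist());print("profile col",g[::12,116].tolist())
    q=blob(im,p,12,0,int(sys.argv[3]) if len(sys.argv)>3 else 60);print(q)
    if q is not None:Q.append(q[0])
if len(Q)==2:
    W=onz(ray_wrist(o,np.array(Q)),tz);L=(W-T[:3,3])@T[:3,:3]
    print("threads tool frame",L.round(4).tolist(),"sep",np.linalg.norm(L[0]-L[1]).round(4))
E
python3 look.py w7
```

```text
9.175 [0.55598956 0.11919318 0.20486738] [ 1.79912682e+02  8.03604421e-02 -1.80627044e+01] 0.015716014380473962 [-0.29014728  0.06699919 -1.70471312] 0.7323387747713644
profile row [225, 220, 153, 136, 172, 174, 172, 171, 171, 172, 174, 164, 151, 147, 151, 160, 170, 187, 216, 223]
profile col [224, 222, 189, 133, 104, 102, 108, 124, 153, 172, 173, 174, 174, 173, 174, 174, 168, 141, 172, 220]
(array([268.19030689, 155.28143713]), array([ 14.125,   3.125,   7.625,   6.75 , 250.5  ]))
profile row [124, 126, 123, 111, 103, 103, 106, 111, 119, 121, 119, 117, 118, 121, 124, 125, 112, 101, 129, 155]
profile col [244, 243, 209, 131, 112, 113, 113, 117, 120, 121, 120, 122, 119, 120, 118, 119, 117, 109, 129, 156]
(array([361.09263566, 155.70726744]), array([  3.5  ,   3.75 ,   6.   ,   6.625, 161.25 ]))
threads tool frame [[0.0502, -0.0315, 0.0082], [0.0499, 0.0311, 0.0083]] sep 0.0626
```

Request:
carry_out(rows=[[0, 0, 0.004, 0, 0, 0], [0, 0, 0.008, 0, 0, 0], [0, 0, 0.013, 0, 0, 0], [0, 0, 0.013, 0, 0, 0], [0, 0, 0.013, 0, 0, 0]])

```text
clock: 9.85
tool_pos: [0.5567, 0.1197, 0.1929]
orientation: [180.0, -0.0, -18.1]
force: [0.2, -0.0, -2.8]
opening: 0.0159
gripper_force: 30.0
```

```bash
python3 look.py w8
```

```text
9.85 [0.55667719 0.11971755 0.19290664] [ 1.79997406e+02 -5.81023583e-03 -1.80911701e+01] 0.01590452094258653 [ 0.24418433 -0.00372902 -2.76369503] 0.21184779749985583
profile row [225, 220, 153, 135, 170, 173, 172, 171, 157, 116, 82, 67, 58, 48, 46, 52, 66, 125, 208, 224]
profile col [224, 223, 201, 156, 112, 76, 55, 57, 64, 76, 96, 132, 166, 174, 174, 173, 162, 136, 173, 220]
(array([267.77190807, 157.29083995]), array([ 12.25 ,   3.625,  10.25 ,   9.875, 567.   ]))
profile row [120, 117, 103, 75, 57, 46, 43, 52, 59, 70, 80, 94, 117, 120, 119, 119, 114, 103, 136, 155]
profile col [244, 244, 203, 102, 66, 56, 52, 55, 62, 69, 79, 88, 92, 93, 93, 93, 91, 98, 131, 156]
(array([362.82830882, 157.17355567]), array([  2.75 ,   3.375,  10.5  ,  10.125, 595.   ]))
threads tool frame [[0.0504, -0.03, -0.0036], [0.0505, 0.0304, -0.0036]] sep 0.0604
```

Threads lie within 0.3 mm of the plate's holes in the tool frame. I descend gently to feel contact.

Request:
carry_out(rows=[[0, 0, 0.003, 0, 0, 0], [0, 0, 0.006, 0, 0, 0], [0, 0, 0.009, 0, 0, 0], [0, 0, 0.01, 0, 0, 0], [0, 0, 0.01, 0, 0, 0], [0, 0, 0.01, 0, 0, 0]])

```text
clock: 10.65
tool_pos: [0.5567, 0.1198, 0.183]
orientation: [-180.0, -0.0, -18.1]
force: [-0.2, -0.7, -2.1]
opening: 0.0155
gripper_force: 30.0
```

Request:
carry_out(rows=[[0, 0, 0.0005, 0, 0, 0], [0, 0, 0.001, 0, 0, 0], [0, 0, 0.001, 0, 0, 0], [0, 0, 0.001, 0, 0, 0]])

```text
clock: 11.15
tool_pos: [0.5566, 0.1198, 0.1819]
orientation: [-180.0, -0.0, -18.1]
force: [0.7, 0.2, -3.1]
opening: 0.0158
gripper_force: 30.0
```

Request:
carry_out(rows=[[0, 0, 0.0005, 0, 0, 0], [0, 0, 0.001, 0, 0, 0], [0, 0, 0.001, 0, 0, 0], [0, 0, 0.001, 0, 0, 0]])

```text
clock: 11.65
tool_pos: [0.5566, 0.1197, 0.1809]
orientation: [180.0, -0.0, -18.1]
force: [0.2, 0.7, -2.7]
opening: 0.0157
gripper_force: 30.0
```

Request:
carry_out(rows=[[0, 0, 0.0005, 0, 0, 0], [0, 0, 0.001, 0, 0, 0], [0, 0, 0.001, 0, 0, 0], [0, 0, 0.001, 0, 0, 0]])

```text
clock: 12.15
tool_pos: [0.5566, 0.1197, 0.1799]
orientation: [180.0, 0.0, -18.1]
force: [-0.4, 0.1, -2.2]
opening: 0.0158
gripper_force: 30.0
```

Request:
carry_out(rows=[[0, 0, 0.0005, 0, 0, 0], [0, 0, 0.001, 0, 0, 0], [0, 0, 0.001, 0, 0, 0], [0, 0, 0.001, 0, 0, 0]])

```text
clock: 12.65
tool_pos: [0.5566, 0.1197, 0.1791]
orientation: [-180.0, -0.0, -18.1]
force: [-0.8, 0.8, 0.2]
opening: 0.0162
gripper_force: 30.0
```

Request:
carry_out(rows=[[0, 0, 0.0003, 0, 0, 0], [0, 0, 0.0003, 0, 0, 0], [0, 0, 0.0003, 0, 0, 0], [0, 0, 0.0003, 0, 0, 0]])

```text
clock: 13.15
tool_pos: [0.5566, 0.1198, 0.1787]
orientation: [-180.0, -0.0, -18.1]
force: [-1.7, -0.3, 2.2]
opening: 0.0155
gripper_force: 30.0
```

Request:
carry_out(rows=[[0, 0, 0, 0, 0, 0], [0, 0, 0, 0, 0, 0]])

```text
clock: 13.4
tool_pos: [0.5567, 0.1197, 0.1786]
orientation: [-180.0, -0.0, -18.1]
force: [-1.5, 0.3, 1.7]
opening: 0.0156
gripper_force: 30.0
```

```bash
python3 look.py w9 .1972
```

```text
13.4 [0.55666157 0.1197273  0.17860527] [-1.79998929e+02 -7.20652134e-03 -1.80930019e+01] 0.015647728390750695 [-1.53015729  0.27868152  1.68033589] 0.09637521379238247
profile row [225, 220, 151, 83, 89, 88, 80, 64, 49, 29, 18, 15, 16, 13, 39, 131, 183, 186, 215, 222]
profile col [223, 221, 189, 158, 124, 70, 26, 16, 15, 18, 22, 40, 59, 76, 89, 101, 90, 106, 174, 221]
(array([264.56      , 159.65055556]), array([  8.625,   5.625,  10.875,  11.   , 731.25 ]))
profile row [137, 149, 138, 121, 102, 56, 18, 15, 16, 17, 19, 35, 56, 70, 82, 91, 87, 89, 130, 154]
profile col [244, 243, 213, 157, 163, 105, 34, 14, 17, 15, 19, 34, 57, 75, 86, 91, 91, 98, 131, 155]
(array([365.46534593, 159.90846827]), array([  5.375,   6.   ,  12.   ,  10.875, 764.25 ]))
threads tool frame [[0.0511, -0.0296, -0.0186], [0.0509, 0.0297, -0.0186]] sep 0.0593
```

Seated lightly (about 4 N of contact), with first touch at TCP z ≈ 0.1791. I raise to 10 mm above that.

Request:
carry_out(rows=[[0, 0, -0.001, 0, 0, 0], [0, 0, -0.003, 0, 0, 0], [0, 0, -0.006, 0, 0, 0], [0, 0, -0.009, 0, 0, 0], [0, 0, -0.0106, 0, 0, 0], [0, 0, -0.0106, 0, 0, 0], [0, 0, -0.0106, 0, 0, 0], [0, 0, -0.0106, 0, 0, 0]])

```text
clock: 14.45
tool_pos: [0.5565, 0.1197, 0.189]
orientation: [180.0, 0.0, -18.1]
force: [-0.4, 0.1, -1.6]
opening: 0.0156
gripper_force: 30.0
```

Request:
carry_out(rows=[[0, 0, 0, 0, 0, 0], [0, 0, 0, 0, 0, 0], [0, 0, 0, 0, 0, 0], [0, 0, 0, 0, 0, 0]])

```text
clock: 14.95
tool_pos: [0.5566, 0.1198, 0.1892]
orientation: [-180.0, -0.0, -18.1]
force: [0.0, -0.4, -2.2]
opening: 0.0159
gripper_force: 30.0
```

```bash
python3 look.py w10 .1972; python3 - <<'E'
from h import *
import pickle
# plate edge check for slip: far plate edge rows and side edges, w6 (before) vs w10 (now)
for n in("w6","w10"):
    im=cv2.imread(f"pics/{n}.png");g=cv2.GaussianBlur(cv2.cvtColor(im,cv2.COLOR_BGR2GRAY),(3,3),0).astype(float)
    print(n,[int(125+np.argmax(np.diff(g[125:147,x]))) for x in(280,300,350,380)],[int(225+np.argmax(np.diff(g[y,225:255]))) for y in(160,190,220)],[int(380+np.argmin(np.diff(g[y,380:402]))) for y in(160,190,220)])
E
```

```text
14.95 [0.55662865 0.1197515  0.18917171] [-1.79999287e+02 -2.01285615e-03 -1.80939766e+01] 0.015917585798064036 [ 0.01008888 -0.37126816 -2.23773834] 0.08052361086130423
profile row [224, 220, 153, 132, 169, 172, 173, 146, 92, 74, 65, 51, 39, 31, 27, 39, 61, 127, 207, 224]
profile col [225, 222, 171, 94, 66, 53, 44, 47, 49, 60, 70, 81, 89, 91, 92, 92, 88, 107, 174, 221]
(array([267.20560915, 157.53668721]), array([ 11.375,   3.375,  11.   ,  10.75 , 699.75 ]))
profile row [129, 123, 104, 84, 55, 32, 27, 31, 44, 60, 69, 79, 87, 95, 111, 119, 113, 103, 135, 156]
profile col [244, 243, 203, 103, 65, 47, 39, 38, 46, 59, 70, 81, 88, 90, 92, 92, 90, 96, 130, 156]
(array([363.34750544, 157.50753353]), array([  3.125,   3.375,  11.25 ,  10.75 , 689.625]))
threads tool frame [[0.0509, -0.0297, -0.008], [0.0509, 0.0301, -0.008]] sep 0.0597
w6 [135, 134, 136, 136] [237, 238, 240] [392, 391, 389]
w10 [134, 134, 135, 135] [237, 238, 241] [392, 391, 389]
```

The plate has not slipped, is level and still, and its holes are within about 0.5 mm of the threads. I hand in.

```bash
python3 -c "
from plant import workorder
print(workorder.close_job())"
```

```text
the job is handed in; nothing more can be done
None
```

The plate was set down lightly on the flange (about 4 N of contact), raised 10 mm, and handed in at about 15 s, still held level and still; the two visible holes are within about 0.5 mm of their threads, and the third was hidden by the gripper and not checked directly.

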